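# Fit the large carrier plate from the bottom of the storage post to the rotary abrader

### The arm

A 6-joint arm with a two-finger parallel gripper is mounted at the origin on a cart in front of the work surface, level with it; the furniture and walls round the work are solid. World frame = base frame: x ahead of the robot, y to its left, z up, the work surface at z = 0. Lengths are in mm, angles in rad, forces in N, time in s.
With the tool pointing down it reaches from about 400 to 925 mm from the base axis. Payload 12.5 kg.
Tool frame: the origin (TCP) lies between the finger pads; the fingertips stand 19 mm ahead of it and the grasp point (between the pads) is the TCP (env.tips_ahead is the distance from the TCP to the fingertips, in mm); z points along the fingers, y is the line along which they close (so a half turn about z gives the same grasp; the last joint's range is limited). The gripper opens to 95 mm and grips with 3 to 60 N. Pads are 20 mm wide; open, the fingers measure 119 mm over their backs; the gripper's body (75 mm by 180 mm) begins 59 mm behind the grasp point.
Start: joints at [-1.314, 0.491, 1.559, -0, 1.092, -0.106], TCP at [221.831, -584.325, 233.661] pointing down, gripper open.
Joint ranges: [-3.1, 3.1], [-0.84, 2.19], [0.05, 2.79], [-1.13, 4.28], [0.06, 2.93], [-2.69, 2.69]. Speed limits (rad/s): [2.22, 2.22, 2.79, 3.14, 3.14, 3.14].

### API

Orientations are given as [roll, pitch, yaw] about the fixed x, y, z axes, in that order (R = Rz(yaw) Ry(pitch) Rx(roll)).
In Python, from cell import env gives the robot as it stands.
- The arm moves only by the shell command python3 -m crank 'ROWS'. ROWS is JSON, a list of rows, each a list of 5 numbers: the shift along the tool's x, y, z in mm, then the turn about the tool's z in degrees, then the finger opening in mm, from 0 to 95.1. In form: [[dx, dy, dz, yaw, grip], ...]. A call has 1 to 10 rows; each row is the pose to reach, as a shift and turn from the pose commanded when the call began, along the tool's axes at that moment; what a row does not reach only later rows make up. A row lasts 1/12 s, in which the tool goes at most 41.7 mm and 7.16 degrees, less where a joint would pass 70% of its speed; a pose out of reach is approached as far as the arm can. A call with a gripper value outside its range is refused whole. The fingers move at their own pace and stop on an object; the grip force is fixed at half the most. Time passes only in rows, so rows that repeat a pose let the fingers close. It gives the time, the measured TCP pose, the force, the opening and the grip force at its end, in the units of the state.
- env.state(): the state, without advancing time (a new reading comes with each control period).
- env.read_camera(name): name is "scene" or "top"; returns a dict with "img" (384x512x3 uint8, blue, green, red), "K" (3x3 intrinsics, pixels), "pose" (4x4, takes a point from camera to world coordinates). Camera axes: x right, y down, z forward; pixel columns grow to the right and rows downward; lengths in mm; the calibration is good to about 2 mm. A picture is of the moment at which its call begins. There is no depth.
- env.job_done(): hands the job in; it is judged then, once.
The state is a dict: "t": time; "joints": joint angles; "qvel": joint speeds; "tau": joint torques, N m; "eef_pos": TCP position; "tcp_rot": TCP orientation; "ft_force": force on the tool from outside, world axes, zero at the start; "moment": the same for the moment, N m; "opening": opening from 0.0 (shut) to 1.0 (fully open); "grip_force": force on a finger pad.
Only numpy, scipy, OpenCV 4.12 (cv2) and the standard library are available. Lean on these libraries where they do the work, as an engineer would, in place of code of your own. Each camera call takes 0.05 s, during which the arm holds its last target. There are 200 camera calls.

### The job

The wear test needs the large carrier plate, which is at the bottom of the stack on the storage post: set the two smaller plates aside, side by side on the rubber mat, then turn the large plate so that its three bolt holes line up with the three studs of the abrader's turntable and lower it gently (do not drop it) until it lies flat on the turntable. Put the other two back on the storage post, the medium plate at the bottom and the small one on top of it, and leave the jar and the cup behind the work where they stand.

Things in the scene. Friction and masses are not known exactly. Their poses are not given: they have to be found in the camera images.
- plate_large: Large carrier plate, bottom of the stack: grey metal flange 132 mm across, 8 mm thick, 0.34 kg; three 14 mm holes on 52 mm radius at 0, 120, 240 deg from plate x (fingers on the flats pass between studs); grip: pale hexagonal sleeve 36 mm across flats, 24 mm tall, on the flange, flats facing 30, 90, 150.. deg from plate x; 24 mm bore through all. Origin: underside centre, z up. Overall 32 mm high.
- plate_medium: Medium carrier plate, middle of the stack: grey metal flange 90 mm across, 8 mm thick, 0.20 kg, four 7 mm holes; grip: pale hexagonal sleeve 36 mm across flats, 24 mm tall, on the flange, flats facing 30, 90, 150.. deg from plate x; 24 mm bore through all. Origin: underside centre, z up. Overall 32 mm high.
- plate_small: Small carrier plate, top of the stack: grey metal flange 62 mm across, 8 mm thick, 0.13 kg, two 4 mm holes; grip: pale hexagonal sleeve 36 mm across flats, 24 mm tall, on the flange, flats facing 30, 90, 150.. deg from plate x; 24 mm bore through all. Origin: underside centre, z up. Overall 32 mm high.
- hub_seat (a point): Centre of the turntable's flat steel face (120 mm across, 75 mm above bench), z up. Three upright studs, 8 mm thick, 18 mm tall, tips tapered over 7 mm, on 52 mm radius at 0, 120, 240 deg from this x axis, which turns with the table. A 4 mm high, 18 mm spigot in the middle enters the bore loosely. The table turns by hand with light friction (0.06 N m), stays put; any start angle.
- abrader: Rotary abrader, white bench machine, fixed, 250 x 196 mm, housing top 60 mm high. Origin: on the bench under the turntable axis; x points to its back. The housing reaches 80 mm before and 170 mm behind the axis; from 120 to 215 mm behind it two raised arms with grey wheels stand up to 200 mm high, leaning away.
- stand: Storage post, fixed: dark round steel base 128 mm across, 12 mm thick, with an upright 16 mm post in its middle, tapering above 76 mm to a tip 92 mm above the bench. Plates are threaded on it by their bores: the lowest lies 12 mm above the bench, each next one 32 mm higher. Origin: underside centre of the base.
- mat: Black rubber bench mat, fixed, 250 mm (its x) by 160 mm (its y), 3 mm thick: the side area. Origin: centre of the underside.
- jar: Bystander: brown screw-lid jar, 68 mm diameter, 98 mm tall, behind the work. Origin: centre of its underside. To be left alone.
- cup: Bystander: small light-grey metal cup, open at the top, 59 mm diameter, 67 mm tall, behind the work. Origin: centre of its underside. To be left alone.
Mind the look-alikes: they are no part of the job. What is shaped like the plate_medium but green is not meant.

How it is judged:
By the outcome, as a careful person would: the job done as asked, in the order asked, and still so for the second after the job is handed in, with the robot touching nothing.
It also fails if it takes over 125 s, if anything falls off the work surface, if the arm or the gripper's body presses on something with over 40 N, if the wrist force passes 120 N, or if a joint passes its speed limit or range.

## Working session

There is one attempt and no reset: what is moved stays moved. The work goes in short steps, Python scripts to look and compute and a shell command to move; the robot and the scene stay as the last step left them, time stands still between calls to the robot, and variables do not carry over. Pictures are saved under pics/ and viewed, at most 14 in all, crops included, and the job is handed in when it is done.

```bash
ls; mkdir -p pics
python3 - <<'E'
from cell import env
import cv2
for n in("scene","top"):
    c=env.read_camera(n); cv2.imwrite(f"pics/{n}0.png",c["img"]); print(n,c["K"].tolist(),c["pose"].round(4).tolist())
print(env.state(),env.tips_ahead)
E
```

```text
pics
scene [[418.0378095253031, 0.0, 249.7841120550658], [0.0, 418.0378095253031, 187.48716091562477], [0.0, 0.0, 1.0]] [[-0.8719, -0.2745, 0.4054, 165.4824], [-0.4892, 0.5219, -0.6988, 828.4425], [-0.0198, -0.8076, -0.5894, 758.889], [0.0, 0.0, 0.0, 1.0]]
top [[479.21539096030403, 0.0, 250.666447300353], [0.0, 479.21539096030403, 189.94265420423469], [0.0, 0.0, 1.0]] [[0.0273, -0.9942, 0.1038, 505.9863], [-0.9994, -0.0293, -0.0174, 18.2293], [0.0203, -0.1033, -0.9944, 1274.852], [0.0, 0.0, 0.0, 1.0]]
{'t': 0.1, 'joints': array([-1.31361846e+00,  4.91494622e-01,  1.55937275e+00, -2.26222706e-05,
        1.09164994e+00, -1.05623250e-01]), 'qvel': array([-0.001464  , -0.00198868, -0.00138097, -0.00101964,  0.00031304,
       -0.00062821]), 'tau': array([ 3.17369915e-03, -6.13623333e+01, -2.58607292e+01,  6.94214297e-02,
        4.70095896e-02, -3.94659060e-05]), 'eef_pos': array([ 221.76672673, -584.14368222,  233.12848363]), 'tcp_rot': array([-3.14067103e+00, -7.75304959e-05,  3.62811519e-01]), 'ft_force': array([-0.31131975, -0.67747116, -0.66283253]), 'moment': array([-0.01509439, -0.04352864, -0.00078158]), 'grip_force': 0.0, 'opening': 1.0021400702741352} 19.0
```

View pics/scene0.png

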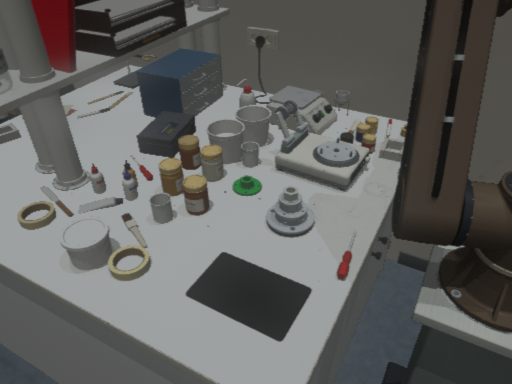

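View pics/top0.png

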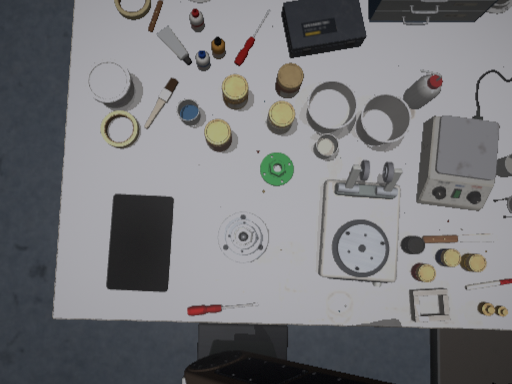

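The top view shows the stack at about (243,237), the turntable at (361,248), the mat at (140,242) and the green decoy at (277,169). I'll enlarge the stack and the turntable.

```bash
cat > h.py <<'E'
from cell import env
import numpy as np, cv2
def cam(n): return env.read_camera(n)
def px2w(c,u,v,z):
    d=c["pose"][:3,:3]@np.linalg.solve(c["K"],[u,v,1.]); o=c["pose"][:3,3]
    return o+d*(z-o[2])/d[2]
def w2px(c,p):
    q=c["pose"][:3,:3].T@(np.array(p,float)-c["pose"][:3,3]); q=c["K"]@q; return q[:2]/q[2]
def crop(c,u0,v0,w,h,s,f):
    cv2.imwrite(f,cv2.resize(c["img"][v0:v0+h,u0:u0+w],None,fx=s,fy=s,interpolation=cv2.INTER_CUBIC))
def go(x,y,z,yaw_deg=None):
    "shift in present tool axes from measured pose to target"
    s=env.state(); from scipy.spatial.transform import Rotation as R
    r=R.from_euler("xyz",s["tcp_rot"]).as_matrix()
    d=r.T@(np.array([x,y,z])-s["eef_pos"])
    yaw=np.degrees(s["tcp_rot"][2])
    t=None if yaw_deg is None else (yaw-yaw_deg+90)%180-90
    print("rows dxyz",d.round(1),"turn(tool z)",t,"(yaw now",yaw.round(2),") pos",s["eef_pos"].round(1),"t",s["t"])
E
python3 - <<'E'
from h import *
c=cam("top")
a=cv2.resize(c["img"][205:270,210:275],None,fx=6,fy=6,interpolation=cv2.INTER_CUBIC)
b=cv2.resize(c["img"][215:280,328:393],None,fx=6,fy=6,interpolation=cv2.INTER_CUBIC)
cv2.imwrite("pics/c1.png",np.hstack([a,b]))
E
```

```text
(no output)
```

View pics/c1.png

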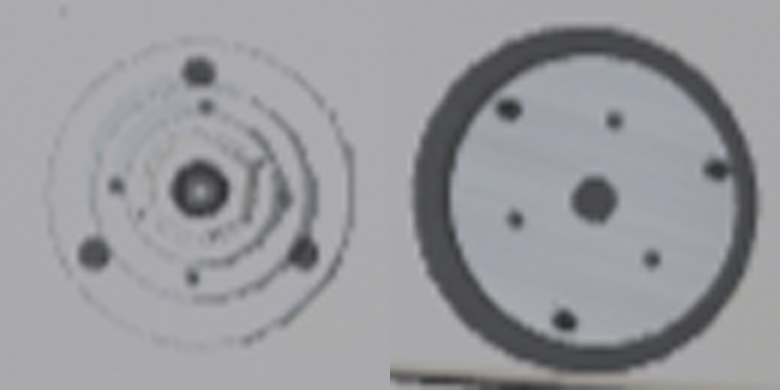

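Run:
```python
from h import *
c=cam("top"); s=cam("scene")
f=lambda p,z,o:px2w(c,p[0]/6+o[0],p[1]/6+o[1],z)[:2]
def ang(P):
    P=np.array(P);m=P.mean(0);d=P-m;return m.round(1),np.hypot(*d.T).round(1),np.degrees(np.arctan2(d[:,1],d[:,0])).round(1)
L=(210,205);R=(328-65,215)
print("large",ang([f(p,19,L) for p in[(199,72),(94,254),(304,253)]]))
print("med",ang([f(p,52,L) for p in[(206,106),(117,185),(193,278),(285,198)]]))
print("bore top z108",f((199,189),106,L), "post tip z92",f((200,188),92,L))
print("studs",ang([f(p,84,R) for p in[(509,109),(716,170),(565,321)]]),"tt minor",ang([f(p,75,R) for p in[(615,121),(516,219),(652,258)]]),f((594,199),78,R))
print("mat",[px2w(c,u,v,3)[:2].round(0) for u,v in[(112,194),(173,197),(169,292),(107,287)]])
u,v=w2px(s,[*f((199,189),106,L),95]).round().astype(int);print(u,v)
a=cv2.resize(s["img"][v-25:v+55,u-40:u+40],None,fx=7,fy=7,interpolation=cv2.INTER_CUBIC)
cv2.imwrite("pics/c2.png",a)
x,y=f((199,189),106,L)
for z,r in((108,20.8),(20,66)):
  print([w2px(s,[x+r*np.cos(t),y+r*np.sin(t),z]).round(1).tolist() for t in np.radians([0,90,180,270])])
go(x,y,210,0)
```

```text
large (array([512.9,  12.4]), array([52.5, 52.6, 52.5]), array([   1.7,  121.7, -118.2]))
med (array([513.2,  12.1]), array([36.3, 35.3, 36.4, 36. ]), array([ -2.2,  87.1, 176.8, -92.7]))
bore top z108 [513.90420955  12.89669441] post tip z92 [514.41764754  12.43537759]
studs (array([ 493.1, -283.7]), array([51.6, 51.4, 51.6]), array([ 45.2, -74.7, 165.5])) tt minor (array([ 493.2, -284.9]), array([33.8, 33.9, 33.8]), array([ -14.7,  105.5, -134.4])) [ 493.30041459 -284.04048448]
mat [array([617., 363.]), array([614., 202.]), array([366., 201.]), array([374., 362.])]
291 193
[[283.9, 187.0], [287.7, 193.4], [298.3, 191.4], [294.3, 185.1]]
[[268.4, 207.9], [279.2, 229.2], [312.2, 222.4], [299.6, 201.9]]
rows dxyz [ 485.  -454.6   23.6] turn(tool z) 20.788800026227165 (yaw now 20.79 ) pos [ 221.8 -584.2  233.4] t 0.25
```

View pics/c2.png

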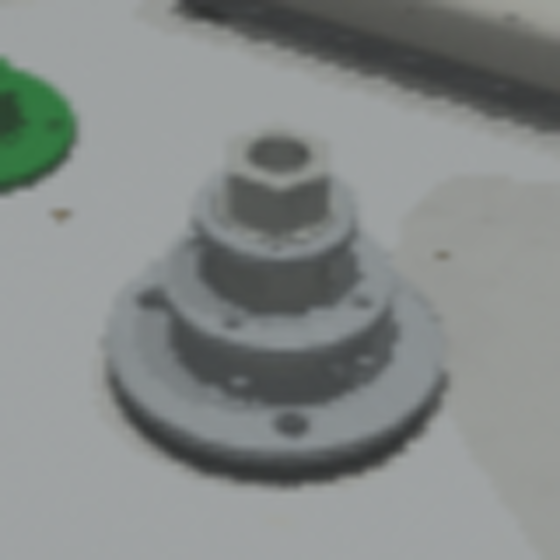

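Run:
```python
from h import *
s=cam("scene")
u0,v0=251,168
for p in [(279,187),(228,173),(329,178),(235,138),(322,142)]:
    w=px2w(s,u0+p[0]/7,v0+p[1]/7,108)[:2]-[513.3,12.4]; print(w.round(1),np.hypot(*w).round(1),np.degrees(np.arctan2(w[1],w[0])).round(1))
for p,z in[((279,155),108),((292,424),20)]:
    print(px2w(s,u0+p[0]/7,v0+p[1]/7,z)[:2])
go(513.3,12.4,210,60)
```

```text
[-9.1 22.6] 24.4 111.9
[11.2 23.6] 26.1 64.6
[-23.   9.] 24.7 158.6
[18.3  2.5] 18.5 7.9
[-11.6 -10.3] 15.5 -138.3
[512.51904511  17.03271753]
[483.71797826  59.85682599]
rows dxyz [ 484.3 -454.3   23.6] turn(tool z) -39.21080410560275 (yaw now 20.79 ) pos [ 221.8 -584.2  233.4] t 0.3
```

```bash
python3 -m crank '[[484,-454,24,-34,70],[484,-454,24,-34,70],[484,-454,24,-34,70],[484,-454,24,-34,70],[484,-454,24,-34,70],[484,-454,24,-34,70],[484,-454,24,-34,70],[484,-454,24,-34,70],[484,-454,24,-34,70],[484,-454,24,-34,70]]'; python3 -c "
from h import *
go(513.3,13,210,55)"
```

```text
t: 1.13
eef_pos: [405.1, -208.4, 218.7]
tcp_rot: [3.141, 0.0, 0.956]
ft_force: [2.0, -0.5, 0.4]
opening: 0.737
grip_force: 0.0
rows dxyz [243.2 -39.3   8.7] turn(tool z) -0.2318137349223548 (yaw now 54.77 ) pos [ 405.1 -208.4  218.7] t 1.1333
```

```bash
python3 -m crank '[[243,-39,9,0,70],[243,-39,9,0,70],[243,-39,9,0,70],[243,-39,9,0,70],[243,-39,9,0,70],[243,-39,9,0,70],[243,-39,9,0,70],[243,-39,9,0,70]]'; python3 -c "
from h import *
go(513.5,12.8,106,55)"
```

```text
t: 1.8
eef_pos: [513.2, 12.5, 209.3]
tcp_rot: [-3.141, 0.0, 0.96]
ft_force: [0.2, -0.0, 0.3]
opening: 0.734
grip_force: 0.0
rows dxyz [5.000e-01 1.000e-01 1.033e+02] turn(tool z) -0.006955173716633567 (yaw now 54.99 ) pos [513.2  12.5 209.3] t 1.8
```

```bash
python3 -m crank '[[0,0,40,0,70],[0,0,75,0,70],[0,0,103,0,70],[0,0,103,0,70],[0,0,103,0,30],[0,0,103,0,30],[0,0,103,0,30],[0,0,103,0,30],[0,0,103,0,30],[0,0,103,0,30]]'; python3 -m crank '[[0,0,0,0,30],[0,0,0,0,30],[0,0,-10,0,30],[0,0,-20,0,30],[0,0,-35,0,30],[0,0,-60,0,30],[0,0,-60,0,30]]'
python3 - <<'E'
from h import *
go(435,282,110,100)
cv2.imwrite("pics/s2.png",cv2.resize(cam("scene")["img"][120:280,200:380],None,fx=4,fy=4,interpolation=cv2.INTER_CUBIC))
E
```

```text
t: 2.63
eef_pos: [513.1, 10.8, 107.4]
tcp_rot: [3.14, -0.001, 0.956]
ft_force: [-1.9, 1.5, 1.8]
opening: 0.377
grip_force: 30.0
t: 3.22
eef_pos: [514.4, 10.7, 170.8]
tcp_rot: [3.137, -0.003, 0.956]
ft_force: [-0.7, -0.0, -0.1]
opening: 0.376
grip_force: 30.0
rows dxyz [ 175.7 -221.5   60.2] turn(tool z) -45.20501582096305 (yaw now 54.79 ) pos [514.4  10.7 170.8] t 3.2167
```

View pics/s2.png

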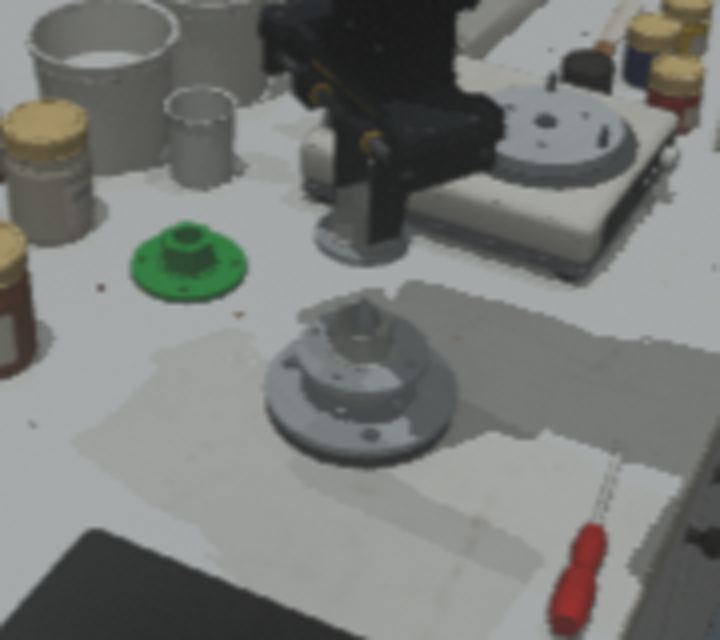

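The small plate is held cleanly, and the medium and large plates are still on the post.

```bash
python3 -m crank '[[88,-111,10,0,30],[176,-221,20,0,30],[176,-221,30,0,30],[176,-221,40,0,30],[176,-221,60,0,30],[176,-221,80,0,30],[176,-221,110,0,30],[176,-221,110,0,30],[176,-221,110,0,30],[176,-221,110,0,30]]'; python3 -c "
from h import *
go(435,282,35,55)"
```

```text
t: 4.1
eef_pos: [432.9, 282.2, 55.5]
tcp_rot: [-3.14, 0.003, 0.958]
ft_force: [-0.0, 0.4, -1.4]
opening: 0.374
grip_force: 30.0
rows dxyz [ 1.1  1.9 20.5] turn(tool z) -0.0991562733520368 (yaw now 54.9 ) pos [432.9 282.2  55.5] t 4.1
```

```bash
python3 -m crank '[[0,0,0,0,30],[0,0,6,0,30],[0,0,12,0,30],[0,0,17,0,30],[0,0,19,0,30],[0,0,20,0,30],[0,0,20,0,30],[0,0,20,0,30]]'
```

```text
t: 4.77
eef_pos: [433.9, 282.0, 36.6]
tcp_rot: [3.142, 0.0, 0.956]
ft_force: [-0.6, -1.3, -1.5]
opening: 0.372
grip_force: 30.0
```

```bash
python3 -m crank '[[0,0,1,0,30],[0,0,2,0,30],[0,0,3,0,30],[0,0,3,0,30]]'
```

```text
t: 5.1
eef_pos: [433.9, 282.2, 34.4]
tcp_rot: [3.141, -0.001, 0.956]
ft_force: [-2.8, -2.2, 12.6]
opening: 0.376
grip_force: 30.0
```

```bash
python3 -m crank '[[0,0,-1,0,60],[0,0,-1,0,60],[0,0,-1,0,60],[0,0,-1,0,60],[0,0,-30,0,60],[0,0,-70,0,60],[0,0,-110,0,60],[0,0,-130,0,60],[0,0,-130,0,60],[0,0,-130,0,60]]'
python3 - <<'E'
from h import *
s=cam("scene");c=cam("top")
a=cv2.resize(s["img"][170:250,250:330],None,fx=5,fy=5,interpolation=cv2.INTER_CUBIC)
b=cv2.resize(c["img"][212:262,218:268],None,fx=8,fy=8,interpolation=cv2.INTER_CUBIC)
cv2.imwrite("pics/s3.png",np.hstack([a,b]))
go(513.5,12.8,160,55)
E
```

```text
t: 5.93
eef_pos: [434.1, 282.2, 164.3]
tcp_rot: [3.14, -0.002, 0.956]
ft_force: [-0.7, 0.4, 0.3]
opening: 0.633
grip_force: 0.0
rows dxyz [-173.6  220.6    2.6] turn(tool z) -0.21343217207200382 (yaw now 54.79 ) pos [433.4 281.8 162.5] t 6.0333
```

View pics/s3.png

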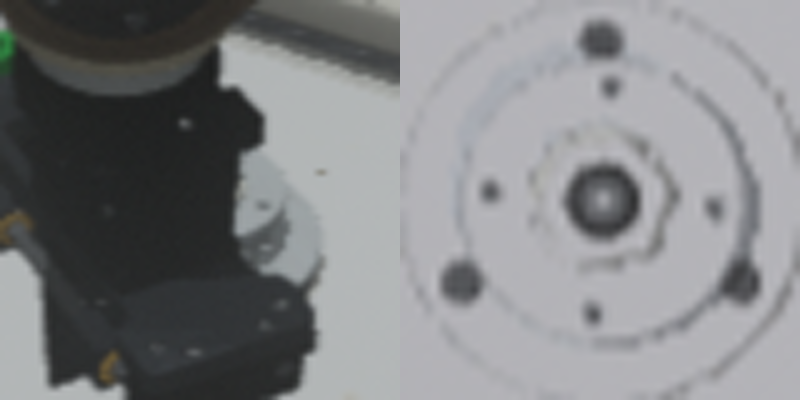

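```bash
python3 -m crank '[[-60,80,0,-7,65],[-120,150,0,-14,65],[-173,220,0,-21,65],[-173,220,0,-28,65],[-173,220,0,-32.5,65],[-173,220,0,-32.5,65],[-173,220,0,-32.5,65],[-173,220,0,-32.5,65],[-173,220,0,-32.5,65],[-173,220,0,-32.5,65]]'; python3 -c "
from h import *
go(513.5,12.5,75,87.3)"
```

```text
t: 6.87
eef_pos: [513.3, 13.6, 162.2]
tcp_rot: [-3.139, -0.0, 1.522]
ft_force: [0.0, 0.3, 0.4]
opening: 0.68
grip_force: 0.0
rows dxyz [-1.1  0.5 87.2] turn(tool z) -0.11844670314620487 (yaw now 87.18 ) pos [513.3  13.6 162.2] t 6.8667
```

```bash
python3 -m crank '[[-1,0,40,0,65],[-1,0,70,0,65],[-1,0,86,0,65],[-1,0,86,0,65],[-1,0,86,0,30],[-1,0,86,0,30],[-1,0,86,0,30],[-1,0,86,0,30],[-1,0,86,0,30],[-1,0,86,0,30]]'; python3 -m crank '[[0,0,0,0,30],[0,0,-10,0,30],[0,0,-25,0,30],[0,0,-50,0,30],[0,0,-85,0,30],[0,0,-95,0,30],[0,0,-95,0,30],[0,0,-95,0,30]]'; python3 -c "
from h import *
go(545,282,80,55)"
```

```text
t: 7.7
eef_pos: [514.0, 12.9, 78.4]
tcp_rot: [3.14, 0.0, 1.523]
ft_force: [-2.1, 1.2, 6.5]
opening: 0.406
grip_force: 30.0
t: 8.37
eef_pos: [513.5, 12.8, 172.5]
tcp_rot: [3.141, 0.0, 1.523]
ft_force: [-0.0, -0.6, -2.4]
opening: 0.405
grip_force: 30.0
rows dxyz [270.4  18.6  92.5] turn(tool z) 32.28122622502461 (yaw now 87.28 ) pos [513.5  12.8 172.5] t 8.3667
```

Opening of 38.5 mm means the pads sit about 8° off the flats. The plate is held, so I'll carry it over carefully and re-grip with a corrected yaw later.

```bash
python3 -m crank '[[30,2,0,0,30],[60,4,0,0,30],[95,7,0,0,30],[130,9,0,0,30],[165,11,0,0,30],[200,14,5,0,30],[230,16,20,0,30],[255,18,35,0,30],[270,19,55,0,30],[270,19,75,0,30]]';  python3 -m crank '[[0,0,15,0,30],[0,0,28,0,30],[0,0,36,0,30],[0,0,38,0,30],[0,0,38,0,30],[0,0,38,0,30],[0,0,38,0,30],[0,0,38,0,30]]';python3 -c "
from h import *
go(545,282,37.4,55)"
```

```text
t: 9.2
eef_pos: [544.7, 284.2, 94.5]
tcp_rot: [-3.14, 0.0, 1.526]
ft_force: [-0.1, -1.4, -2.1]
opening: 0.405
grip_force: 30.0
t: 9.87
eef_pos: [545.8, 281.6, 60.2]
tcp_rot: [3.14, -0.0, 1.523]
ft_force: [0.4, -0.2, -2.9]
opening: 0.41
grip_force: 30.0
rows dxyz [ 0.3 -0.9 22.8] turn(tool z) 32.27894668607337 (yaw now 87.28 ) pos [545.8 281.6  60.2] t 9.8667
```

```bash
python3 -m crank '[[0,0,6,0,30],[0,0,12,0,30],[0,0,16,0,30],[0,0,19,0,30],[0,0,21,0,30],[0,0,22,0,30],[0,0,22,0,30]]';python3 -m crank '[[0,0,1,0,30],[0,0,2,0,30],[0,0,2,0,30]]'
```

```text
t: 10.45
eef_pos: [545.4, 281.6, 37.7]
tcp_rot: [-3.141, 0.0, 1.523]
ft_force: [-1.6, -1.3, 1.2]
opening: 0.405
grip_force: 30.0
t: 10.7
eef_pos: [545.5, 281.7, 37.4]
tcp_rot: [3.141, -0.0, 1.524]
ft_force: [-8.4, -2.5, 20.4]
opening: 0.409
grip_force: 30.0
```

```bash
python3 -m crank '[[0,0,-2,0,60],[0,0,-2,0,60],[0,0,-2,0,60],[0,0,-2,0,60],[0,0,-30,0,60],[0,0,-70,0,60],[0,0,-110,0,60],[0,0,-130,0,60],[0,0,-130,0,60],[0,0,-130,0,60]]'
python3 - <<'E'
from h import *
c=cam("top")
b=cv2.resize(c["img"][205:270,210:275],None,fx=8,fy=8,interpolation=cv2.INTER_CUBIC)
cv2.imwrite("pics/s4.png",b)
go(513.5,12.8,145,61.7)
E
```

```text
t: 11.53
eef_pos: [545.8, 281.7, 166.3]
tcp_rot: [3.14, -0.001, 1.523]
ft_force: [-0.2, 0.8, -0.1]
opening: 0.627
grip_force: 0.0
rows dxyz [-269.9  -19.    20.1] turn(tool z) 25.58745173645781 (yaw now 87.29 ) pos [545.3 281.5 165. ] t 11.5833
```

View pics/s4.png

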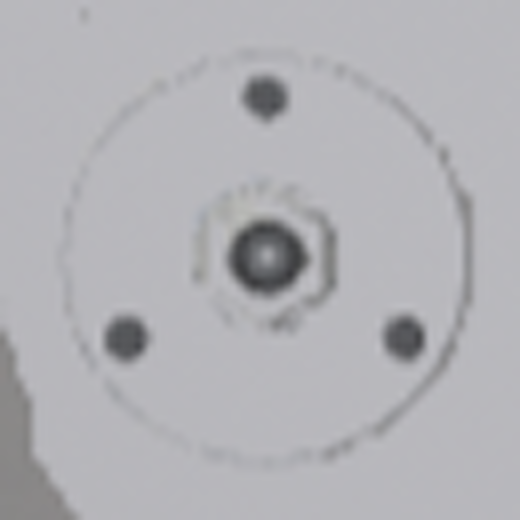

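```bash
python3 -m crank '[[-40,-3,0,7,65],[-80,-6,0,14,65],[-120,-9,0,21,65],[-160,-12,0,25.6,65],[-200,-15,5,25.6,65],[-240,-18,10,25.6,65],[-270,-19,20,25.6,65],[-270,-19,20,25.6,65],[-270,-19,20,25.6,65],[-270,-19,20,25.6,65]]'
python3 - <<'E'
from h import *
c=env.read_camera("top")
P=np.array([px2w(c,210+u/8,205+v/8,19)[:2] for u,v in[(265,97),(126,338),(404,337)]]);m=P.mean(0);d=P-m
print(m,np.degrees(np.arctan2(d[:,1],d[:,0])))
go(*m,43.5,61.7)
E
```

```text
t: 12.42
eef_pos: [513.5, 13.0, 144.6]
tcp_rot: [-3.14, 0.001, 1.076]
ft_force: [0.1, 0.2, 0.3]
opening: 0.683
grip_force: 0.0
[512.87357218  12.53910143] [   1.68364166  121.69920093 -118.22842271]
rows dxyz [-1.200e+00 -1.000e-01  1.014e+02] turn(tool z) 0.015262056959201686 (yaw now 61.72 ) pos [513.7  13.5 144.9] t 12.4667
```

```bash
python3 -m crank '[[-1,0,40,0,65],[-1,0,75,0,65],[-1,0,95,0,65],[-1,0,101,0,65],[-1,0,101,0,65],[-1,0,101,0,30],[-1,0,101,0,30],[-1,0,101,0,30],[-1,0,101,0,30],[-1,0,101,0,30]]'; python3 -m crank '[[0,0,0,0,30],[0,0,0,0,30],[0,0,0,0,30]]'
```

```text
t: 13.3
eef_pos: [513.5, 12.0, 45.3]
tcp_rot: [3.141, -0.0, 1.077]
ft_force: [-3.7, 2.4, 3.5]
opening: 0.39
grip_force: 2.1
t: 13.55
eef_pos: [513.5, 11.9, 45.2]
tcp_rot: [3.141, -0.0, 1.076]
ft_force: [-0.6, 1.2, 7.5]
opening: 0.376
grip_force: 30.0
```

```bash
python3 -m crank '[[0,0,-8,0,30],[0,0,-20,0,30],[0,0,-40,0,30],[0,0,-65,0,30],[0,0,-90,0,30],[0,0,-115,0,30],[0,0,-125,0,30],[0,0,-125,0,30],[0,0,-125,0,30]]'
python3 - <<'E'
from h import *
go(493.2,-284.2,150,-14.7)
E
```

```text
t: 14.3
eef_pos: [513.0, 12.0, 169.2]
tcp_rot: [3.141, 0.0, 1.077]
ft_force: [-0.3, -0.8, -3.0]
opening: 0.375
grip_force: 30.0
rows dxyz [-270.1  123.    19.2] turn(tool z) 76.38842047193941 (yaw now 61.69 ) pos [513.   12.  169.2] t 14.3
```

```bash
python3 -m crank '[[-27,12,0,5,30],[-54,25,0,11,30],[-81,37,0,18,30],[-108,49,0,25,30],[-135,61,0,32,30],[-162,74,0,39,30],[-190,86,0,46,30],[-217,98,0,53,30],[-244,111,0,60,30],[-260,118,0,66,30]]'
python3 - <<'E'
from h import *
go(493.2,-284.2,150,-14.7)
E
```

```text
t: 15.13
eef_pos: [493.1, -275.4, 167.4]
tcp_rot: [-3.141, 0.002, -0.083]
ft_force: [0.1, 0.0, -4.3]
opening: 0.377
grip_force: 30.0
rows dxyz [ 0.9  8.8 17.4] turn(tool z) 9.945325694044072 (yaw now -4.75 ) pos [ 493.1 -275.4  167.4] t 15.1333
```

```bash
python3 -m crank '[[0,4,8,5,30],[0,8,12,10,30],[0,8,12,10,30],[0,8,12,10,30],[0,8,12,10,30],[0,8,12,10,30]]'
python3 - <<'E'
from h import *
c=cam("top");s=cam("scene")
a=cv2.resize(c["img"][200:290,315:405],None,fx=4,fy=4,interpolation=cv2.INTER_CUBIC)
b=cv2.resize(s["img"][90:190,270:370],None,fx=4,fy=4,interpolation=cv2.INTER_CUBIC)
cv2.imwrite("pics/s5.png",np.hstack([a,cv2.resize(b,(360,360))]))
go(493.2,-284.2,150,-14.7)
E
```

```text
t: 15.63
eef_pos: [493.3, -280.4, 157.3]
tcp_rot: [-3.141, 0.0, -0.247]
ft_force: [-0.5, -0.1, -2.4]
opening: 0.378
grip_force: 30.0
rows dxyz [0.7 3.6 7.7] turn(tool z) 0.4841439206065843 (yaw now -14.22 ) pos [ 493.4 -280.5  157.7] t 15.7333
```

View pics/s5.png

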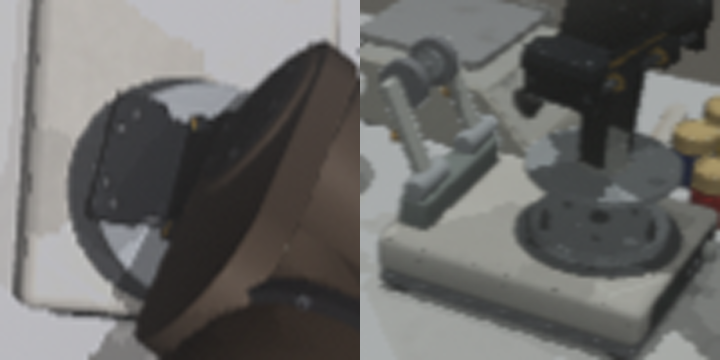

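```bash
python3 -m crank '[[0.5,3.5,8,0.4,30],[0.5,3.5,16,0.4,30],[0.5,3.5,24,0.4,30],[0.5,3.5,26,0.4,30],[0.5,3.5,26,0.4,30],[0.5,3.5,26,0.4,30],[0.5,3.5,26,0.4,30],[0.5,3.5,26,0.4,30]]'
python3 - <<'E'
from h import *
s=cam("scene")
cv2.imwrite("pics/s6.png",cv2.resize(s["img"][110:180,295:375],None,fx=9,fy=8,interpolation=cv2.INTER_CUBIC))
go(493.2,-284.2,108,-14.7)
E
```

```text
t: 16.4
eef_pos: [493.0, -284.5, 131.9]
tcp_rot: [3.141, -0.001, -0.257]
ft_force: [-0.6, -0.1, -3.6]
opening: 0.379
grip_force: 30.0
rows dxyz [ 0.1 -0.3 23.9] turn(tool z) -0.006908668914093141 (yaw now -14.71 ) pos [ 493.  -284.5  131.9] t 16.45
```

View pics/s6.png

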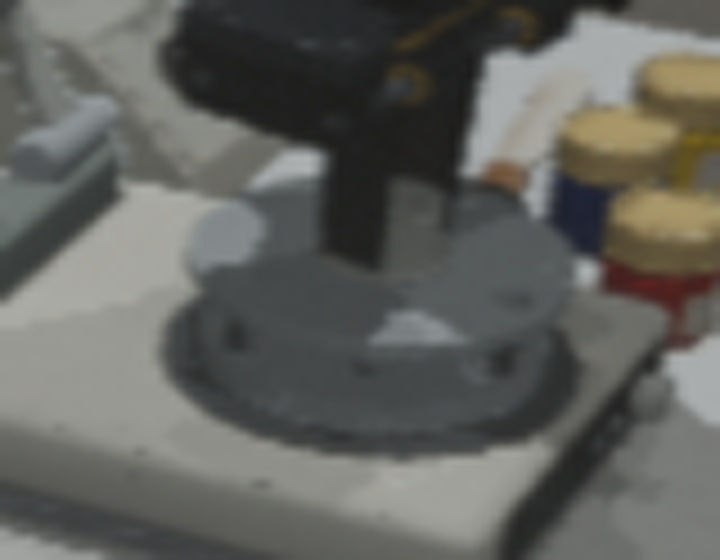

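Hole (515,295) sits above stud (497,355), so the pattern looks aligned. I'll lower in small steps and watch the force.

```bash
python3 -m crank '[[0,0,1,0,30],[0,0,2,0,30],[0,0,3,0,30],[0,0,4,0,30],[0,0,5,0,30],[0,0,6,0,30],[0,0,6,0,30]]';python3 -m crank '[[0,0,1,0,30],[0,0,2,0,30],[0,0,3,0,30],[0,0,4,0,30],[0,0,4,0,30]]'
```

```text
t: 17.03
eef_pos: [492.8, -284.4, 125.3]
tcp_rot: [-3.142, 0.0, -0.257]
ft_force: [-0.1, 0.2, -3.5]
opening: 0.375
grip_force: 30.0
t: 17.45
eef_pos: [492.8, -284.4, 121.4]
tcp_rot: [-3.142, 0.0, -0.257]
ft_force: [-0.4, 0.2, -2.6]
opening: 0.38
grip_force: 30.0
```

```bash
python3 -m crank '[[0,0,1,0,30],[0,0,2,0,30],[0,0,3,0,30],[0,0,4,0,30],[0,0,4,0,30]]';python3 -m crank '[[0,0,1,0,30],[0,0,2,0,30],[0,0,3,0,30],[0,0,4,0,30],[0,0,5,0,30],[0,0,5,0,30]]'
```

```text
t: 17.87
eef_pos: [492.8, -284.4, 117.4]
tcp_rot: [3.142, 0.0, -0.257]
ft_force: [0.2, -0.1, -4.9]
opening: 0.374
grip_force: 30.0
t: 18.37
eef_pos: [492.8, -284.4, 112.4]
tcp_rot: [-3.142, 0.0, -0.257]
ft_force: [-0.2, -0.5, -2.6]
opening: 0.376
grip_force: 30.0
```

```bash
python3 -m crank '[[0,0,0.7,0,30],[0,0,1.4,0,30],[0,0,2,0,30],[0,0,2.7,0,30],[0,0,3.3,0,30],[0,0,3.3,0,30]]'; python3 -m crank '[[0,0,0.5,0,30],[0,0,1,0,30],[0,0,1,0,30]]'
```

```text
t: 18.87
eef_pos: [492.9, -284.4, 109.1]
tcp_rot: [3.142, 0.0, -0.257]
ft_force: [0.3, -0.3, -2.9]
opening: 0.375
grip_force: 30.0
t: 19.12
eef_pos: [492.9, -284.4, 108.4]
tcp_rot: [3.141, -0.0, -0.257]
ft_force: [-0.7, 0.8, -3.0]
opening: 0.378
grip_force: 30.0
```

```bash
python3 -m crank '[[0,0,0.5,0,30],[0,0,1,0,30],[0,0,1,0,30]]'; python3 -m crank '[[0,0,0.5,0,30],[0,0,1,0,30],[0,0,1,0,30]]'
```

```text
t: 19.37
eef_pos: [493.0, -284.5, 108.2]
tcp_rot: [3.141, -0.001, -0.257]
ft_force: [-2.3, 2.4, 7.8]
opening: 0.375
grip_force: 30.0
t: 19.62
eef_pos: [493.1, -284.5, 108.0]
tcp_rot: [3.141, -0.001, -0.257]
ft_force: [-4.6, 2.9, 18.5]
opening: 0.378
grip_force: 30.0
```

```bash
python3 -m crank '[[0,0,-1.5,0,52],[0,0,-1.5,0,52],[0,0,-1.5,0,52],[0,0,-1.5,0,52],[0,0,-1.5,0,52],[0,0,-15,0,52],[0,0,-35,0,52],[0,0,-65,0,52],[0,0,-65,0,52],[0,0,-65,0,52]]'
python3 - <<'E'
from h import *
go(434.1,282.2,170,55)
E
```

```text
t: 20.45
eef_pos: [493.3, -284.7, 172.4]
tcp_rot: [3.141, -0.003, -0.257]
ft_force: [0.4, -0.5, -1.5]
opening: 0.547
grip_force: 0.0
rows dxyz [-201.3 -533.3    1.3] turn(tool z) -69.71246671120987 (yaw now -14.71 ) pos [ 493.3 -284.7  172.4] t 20.45
```

```bash
python3 -m crank '[[-5,-30,0,-7,70],[-10,-70,0,-14,70],[-15,-110,0,-21,70],[-20,-150,0,-28,70],[-25,-190,0,-35,70],[-30,-230,0,-42,70],[-35,-270,0,-49,70],[-40,-300,0,-56,70],[-45,-330,0,-63,70],[-45,-330,0,-70,70]]'; python3 -m crank '[[0,0,0,0,70],[0,0,0,0,70],[0,0,0,0,70]]'
python3 - <<'E'
from h import *
c=cam("top")
a=cv2.resize(c["img"][205:285,325:405],None,fx=5,fy=5,interpolation=cv2.INTER_CUBIC)
b=cv2.resize(c["img"][195:290,105:175],None,fx=5,fy=5,interpolation=cv2.INTER_CUBIC)
o=np.zeros((480,760,3),np.uint8);o[:400,:400]=a;o[:475,405:755]=b
cv2.imwrite("pics/s7.png",o)
go(545,281.6,170,93.8)
E
```

```text
t: 21.28
eef_pos: [532.8, 50.4, 170.1]
tcp_rot: [-3.14, 0.0, 0.974]
ft_force: [-0.4, 0.0, 0.4]
opening: 0.739
grip_force: 0.0
t: 21.53
eef_pos: [533.0, 45.6, 170.7]
tcp_rot: [-3.141, 0.001, 0.96]
ft_force: [-0.1, -0.2, 0.9]
opening: 0.736
grip_force: 0.0
rows dxyz [ 200.4 -125.6    0.8] turn(tool z) -38.77605071616735 (yaw now 55.02 ) pos [533.1  45.4 170.8] t 21.5833
```

View pics/s7.png

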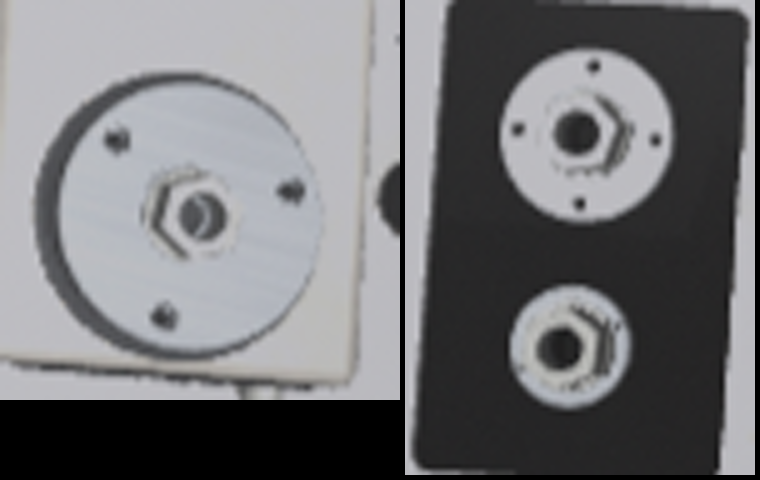

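The large plate is seated, with all three studs through its holes. I need a finer look at the medium plate's hexagon.

Run:
```python
from h import *
c=cam("top");s=cam("scene")
u,v=w2px(s,[545,282,25]).round().astype(int);print(u,v)
a=cv2.resize(c["img"][206:238,204-0-0:236] if 0 else c["img"][205:240,203-80-0:158],None,fx=11,fy=11,interpolation=cv2.INTER_CUBIC)
b=cv2.resize(s["img"][v-18:v+17,u-18:u+17],None,fx=11,fy=11,interpolation=cv2.INTER_CUBIC)
cv2.imwrite("pics/s8.png",np.hstack([a,b]));print(a.shape,b.shape)
```

```text
229 275
(385, 385, 3) (385, 385, 3)
```

View pics/s8.png

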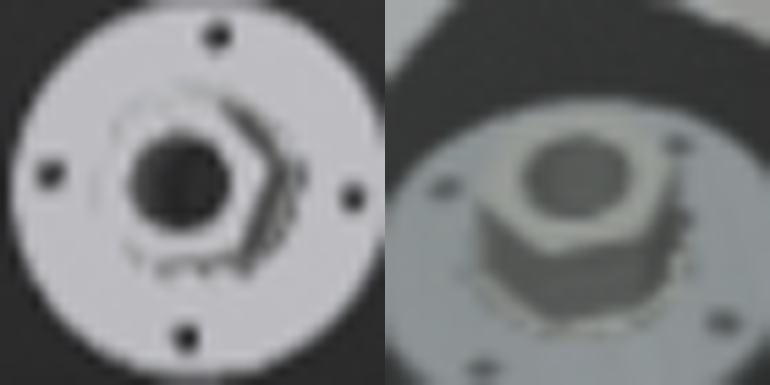

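Run:
```python
from h import *
c=cam("top");s=cam("scene")
def rep(cm,u0,v0,C,V,z=35):
    f=lambda p:px2w(cm,u0+p[0]/11,v0+p[1]/11,z)[:2]
    o=f(C);print("c",o.round(1))
    for p in V:
        w=f(p)-o;print(np.hypot(*w).round(1),np.degrees(np.arctan2(w[1],w[0])).round(1)%60)
rep(c,123,205,(180,182),[(222,100),(275,170),(240,250)])
rep(s,211,257,(191,177),[(160,250),(93,198),(268,238)])
o=px2w(c,123+.5*(217+187)/11,205+.5*(35+338)/11,11);print(o)
for p in[(217,35),(353,198),(187,338),(50,174)]:
    w=px2w(c,123+p[0]/11,205+p[1]/11,11)-o;print(np.degrees(np.arctan2(w[1],w[0])).round(1)%90)
```

```text
c [545.3 280.5]
21.3 35.6
22.2 38.900000000000006
21.4 43.69999999999999
c [543.8 284. ]
20.5 43.599999999999994
20.9 44.3
23.7 43.69999999999999
[545.15913158 280.32500369  11.        ]
87.3
87.2
87.30000000000001
86.9
```

Hex flats are at about 12° mod 60, which agrees with holes offset by 45°. I'll grip at yaw 42.

```bash
python3 -m crank '[[40,-25,0,6,65],[75,-47,0,13,65],[110,-69,0,13,65],[150,-95,0,13,65],[185,-118,0,13,65],[200,-126,0,13,65],[200,-126,0,13,65],[200,-126,0,13,65],[200,-126,0,13,65]]'
python3 - <<'E'
from h import *
go(545.2,280.9,34,42.2)
E
```

```text
t: 22.53
eef_pos: [543.4, 281.7, 171.0]
tcp_rot: [3.142, 0.001, 0.738]
ft_force: [0.0, 0.3, -0.0]
opening: 0.682
grip_force: 0.0
rows dxyz [  0.9   1.8 137. ] turn(tool z) 0.06087386958292029 (yaw now 42.26 ) pos [543.4 281.7 171. ] t 22.5333
```

```bash
python3 -m crank '[[1,2,40,0,65],[1,2,80,0,65],[1,2,110,0,65],[1,2,128,0,65],[1,2,135,0,65],[1,2,135,0,65],[1,2,135,0,30],[1,2,135,0,30],[1,2,135,0,30],[1,2,135,0,30]]'; python3 -m crank '[[0,0,0,0,30],[0,0,0,0,30],[0,0,0,0,30],[0,0,0,0,30]]'
```

```text
t: 23.37
eef_pos: [546.1, 281.7, 37.5]
tcp_rot: [3.141, -0.002, 0.738]
ft_force: [-0.6, -0.1, -0.0]
opening: 0.455
grip_force: 0.0
t: 23.7
eef_pos: [545.9, 281.7, 37.0]
tcp_rot: [3.141, -0.001, 0.738]
ft_force: [-1.1, -0.3, 7.4]
opening: 0.37
grip_force: 30.0
```

```bash
python3 -m crank '[[0,0,-6,0,30],[0,0,-20,0,30],[0,0,-50,0,30],[0,0,-85,0,30],[0,0,-115,0,30],[0,0,-120,0,30],[0,0,-120,0,30],[0,0,-120,0,30]]'
python3 - <<'E'
from h import *
go(514,13,150,42.2)
E
```

```text
t: 24.37
eef_pos: [545.0, 281.4, 155.4]
tcp_rot: [-3.141, 0.001, 0.738]
ft_force: [-0.6, -0.1, -2.9]
opening: 0.377
grip_force: 30.0
rows dxyz [-203.5  177.7    5.6] turn(tool z) 0.0888855980087726 (yaw now 42.29 ) pos [545.  281.4 155.4] t 24.3667
```

```bash
python3 -m crank '[[-15,13,0,0,30],[-40,35,0,0,30],[-68,60,0,0,30],[-96,85,0,0,30],[-124,109,0,0,30],[-152,133,0,0,30],[-178,156,0,0,30],[-196,171,0,0,30],[-203,178,0,0,30],[-203,178,0,0,30]]'; python3 -m crank '[[0,0,0,0,30],[0,0,5,0,30],[0,0,10,0,30],[0,0,15,0,30],[0,0,20,0,30],[0,0,20,0,30],[0,0,20,0,30]]'
python3 - <<'E'
from h import *
go(514,13,46,42.2)
E
```

```text
t: 25.2
eef_pos: [514.6, 11.7, 154.9]
tcp_rot: [-3.14, 0.002, 0.735]
ft_force: [-0.2, 0.3, -2.4]
opening: 0.378
grip_force: 30.0
t: 25.78
eef_pos: [515.0, 13.6, 135.8]
tcp_rot: [-3.141, 0.001, 0.739]
ft_force: [-1.6, -0.4, -2.2]
opening: 0.379
grip_force: 30.0
rows dxyz [-1.1 -0.2 89.8] turn(tool z) 0.11418396409550269 (yaw now 42.31 ) pos [515.   13.6 135.8] t 25.7833
```

```bash
python3 -m crank '[[-1,0,3,0,30],[-1,0,7,0,30],[-1,0,11,0,30],[-1,0,15,0,30],[-1,0,19,0,30],[-1,0,23,0,30],[-1,0,26,0,30],[-1,0,26,0,30]]'
python3 - <<'E'
from h import *
go(514,13,46,42.2)
E
```

```text
t: 26.45
eef_pos: [514.2, 12.6, 109.6]
tcp_rot: [-3.141, 0.001, 0.738]
ft_force: [-0.2, -0.2, -3.7]
opening: 0.377
grip_force: 30.0
rows dxyz [ 0.2 -0.4 63.6] turn(tool z) 0.08412415402511897 (yaw now 42.28 ) pos [514.2  12.6 109.6] t 26.45
```

On the post with no contact force. I'll go on down; seating is expected at TCP z ≈ 46.

```bash
python3 -m crank '[[0,0,6,0,30],[0,0,14,0,30],[0,0,22,0,30],[0,0,30,0,30],[0,0,38,0,30],[0,0,46,0,30],[0,0,53,0,30],[0,0,58,0,30],[0,0,60,0,30],[0,0,60,0,30]]'; python3 -m crank '[[0,0,0,0,30],[0,0,1,0,30],[0,0,2,0,30],[0,0,3,0,30],[0,0,3,0,30]]'
```

```text
t: 27.28
eef_pos: [514.3, 12.6, 49.7]
tcp_rot: [-3.141, 0.001, 0.738]
ft_force: [-0.2, -0.1, -2.6]
opening: 0.38
grip_force: 30.0
t: 27.7
eef_pos: [514.5, 12.6, 47.2]
tcp_rot: [3.141, -0.0, 0.738]
ft_force: [-1.0, 0.3, -3.0]
opening: 0.376
grip_force: 30.0
```

```bash
python3 -m crank '[[0,0,0.7,0,30],[0,0,1.4,0,30],[0,0,1.4,0,30]]';  python3 -m crank '[[0,0,0.5,0,30],[0,0,1,0,30],[0,0,1,0,30]]'
```

```text
t: 27.95
eef_pos: [514.5, 12.6, 46.0]
tcp_rot: [3.141, -0.0, 0.738]
ft_force: [0.8, -0.8, 1.2]
opening: 0.377
grip_force: 30.0
t: 28.2
eef_pos: [514.6, 12.6, 45.8]
tcp_rot: [3.141, -0.001, 0.738]
ft_force: [-3.4, 1.2, 14.6]
opening: 0.372
grip_force: 30.0
```

```bash
python3 -m crank '[[0,0,-1,0,60],[0,0,-1,0,60],[0,0,-1,0,60],[0,0,-1,0,60],[0,0,-30,0,60],[0,0,-70,0,60],[0,0,-110,0,60],[0,0,-110,0,60],[0,0,-110,0,60]]'
python3 - <<'E'
from h import *
go(434,282.2,150,54.8)
E
```

```text
t: 28.95
eef_pos: [515.2, 12.6, 156.7]
tcp_rot: [3.138, -0.003, 0.738]
ft_force: [-0.1, 0.7, -0.7]
opening: 0.631
grip_force: 0.0
rows dxyz [ 121.4 -254.1    6.2] turn(tool z) -12.506859391523662 (yaw now 42.29 ) pos [515.2  12.6 156.7] t 28.95
```

```bash
python3 -m crank '[[15,-31,0,-3,62],[31,-65,0,-7,62],[47,-99,0,-11,62],[63,-133,0,-12.5,62],[79,-166,0,-12.5,62],[96,-200,0,-12.5,62],[111,-233,0,-12.5,62],[121,-254,0,-12.5,62],[121,-254,0,-12.5,62],[121,-254,0,-12.5,62]]'; python3 -m crank '[[0,0,0,0,62],[0,0,0,0,62]]'
python3 - <<'E'
from h import *
go(434,282.2,34,54.8)
E
```

```text
t: 29.78
eef_pos: [432.1, 282.6, 153.5]
tcp_rot: [-3.141, 0.002, 0.959]
ft_force: [-0.8, -0.9, 0.3]
opening: 0.648
grip_force: 0.0
t: 29.95
eef_pos: [433.2, 281.0, 154.2]
tcp_rot: [-3.141, 0.001, 0.955]
ft_force: [0.1, 0.2, 0.0]
opening: 0.651
grip_force: 0.0
rows dxyz [  1.6   0.  120.2] turn(tool z) -0.07605380012803664 (yaw now 54.72 ) pos [433.2 281.  154.2] t 29.95
```

```bash
python3 -m crank '[[1.5,0,40,0,62],[1.5,0,80,0,62],[1.5,0,105,0,62],[1.5,0,118,0,62],[1.5,0,119,0,62],[1.5,0,119,0,30],[1.5,0,119,0,30],[1.5,0,119,0,30],[1.5,0,119,0,30],[1.5,0,119,0,30]]'; python3 -m crank '[[0,0,0,0,30],[0,0,0,0,30],[0,0,0,0,30]]'; python3 -m crank '[[0,0,-6,0,30],[0,0,-20,0,30],[0,0,-50,0,30],[0,0,-85,0,30],[0,0,-120,0,30],[0,0,-135,0,30],[0,0,-135,0,30],[0,0,-135,0,30]]'
python3 - <<'E'
from h import *
go(514.3,12.4,165,54.8)
E
```

```text
t: 30.78
eef_pos: [434.3, 283.3, 36.8]
tcp_rot: [3.141, -0.001, 0.956]
ft_force: [-1.1, 1.0, 3.8]
opening: 0.373
grip_force: 30.0
t: 31.03
eef_pos: [434.3, 283.3, 36.7]
tcp_rot: [3.141, -0.001, 0.956]
ft_force: [-0.4, -1.5, 7.7]
opening: 0.379
grip_force: 30.0
t: 31.7
eef_pos: [433.8, 283.2, 171.5]
tcp_rot: [3.141, -0.001, 0.956]
ft_force: [0.4, 0.4, -2.3]
opening: 0.373
grip_force: 30.0
rows dxyz [-174.9  221.8    6.5] turn(tool z) -0.00486496511885548 (yaw now 54.8 ) pos [433.8 283.2 171.5] t 31.7
```

```bash
python3 - <<'E'
from h import *
c=env.read_camera("top")
print(px2w(c,136,264.6,34),px2w(c,105+(570-405)/5,195+347/5,11))
E
python3 -m crank '[[-14,18,0,0,30],[-35,44,0,0,30],[-58,74,0,0,30],[-82,104,0,0,30],[-106,134,0,0,30],[-130,164,0,0,30],[-152,193,0,0,30],[-168,213,0,0,30],[-175,222,0,0,30],[-175,222,0,0,30]]'; python3 -m crank '[[0,0,5,0,30],[0,0,10,0,30],[0,0,15,0,30],[0,0,20,0,30],[0,0,25,0,30],[0,0,30,0,30],[0,0,30,0,30],[0,0,30,0,30]]'
python3 - <<'E'
from h import *
go(514.3,12.4,77.7,54.8)
E
```

```text
[435.59520628 283.65405481  34.        ] [434.93989494 283.43081734  11.        ]
t: 32.58
eef_pos: [514.4, 10.3, 169.4]
tcp_rot: [-3.14, 0.001, 0.953]
ft_force: [-0.6, -0.4, -1.6]
opening: 0.377
grip_force: 30.0
t: 33.25
eef_pos: [514.3, 12.3, 140.6]
tcp_rot: [-3.141, 0.0, 0.956]
ft_force: [-0.1, -0.1, -1.2]
opening: 0.375
grip_force: 30.0
rows dxyz [ 0.1  0.  62.9] turn(tool z) -0.0006994347847069093 (yaw now 54.8 ) pos [514.3  12.3 140.6] t 33.25
```

```bash
python3 -m crank '[[-0.5,0,4,0,30],[-0.5,0,8,0,30],[-0.5,0,12,0,30],[-0.5,0,16,0,30],[-0.5,0,20,0,30],[-0.5,0,25,0,30],[-0.5,0,30,0,30],[-0.5,0,30,0,30]]'; python3 -m crank '[[0,0,6,0,30],[0,0,12,0,30],[0,0,18,0,30],[0,0,23,0,30],[0,0,27,0,30],[0,0,29,0,30],[0,0,29,0,30],[0,0,29,0,30]]'
```

```text
t: 33.92
eef_pos: [513.7, 11.8, 109.8]
tcp_rot: [-3.14, 0.001, 0.956]
ft_force: [-0.0, 1.0, -2.7]
opening: 0.376
grip_force: 30.0
t: 34.58
eef_pos: [514.1, 11.8, 81.8]
tcp_rot: [-3.142, 0.0, 0.956]
ft_force: [1.1, 0.4, -2.2]
opening: 0.378
grip_force: 30.0
```

```bash
python3 -m crank '[[0,0,1,0,30],[0,0,2,0,30],[0,0,3,0,30],[0,0,3,0,30]]'; python3 -m crank '[[0,0,0.7,0,30],[0,0,1.4,0,30],[0,0,1.4,0,30]]'
```

```text
t: 34.92
eef_pos: [514.1, 11.8, 78.8]
tcp_rot: [3.142, 0.0, 0.956]
ft_force: [0.2, -0.6, -0.7]
opening: 0.373
grip_force: 30.0
t: 35.17
eef_pos: [514.2, 11.8, 77.7]
tcp_rot: [3.141, -0.0, 0.956]
ft_force: [-1.1, 0.7, 3.0]
opening: 0.372
grip_force: 30.0
```

Contact at the expected height. I'll release, rise and back off toward the mat side for a final look.

```bash
python3 -m crank '[[0,0,0.5,0,30],[0,0,-0.5,0,60],[0,0,-0.5,0,60],[0,0,-0.5,0,60],[0,0,-0.5,0,60],[0,0,-30,0,60],[0,0,-70,0,60],[0,0,-110,0,60],[0,0,-120,0,60],[0,0,-120,0,60]]'; python3 -m crank '[[30,-37,0,0,60],[55,-68,0,0,60],[80,-100,0,0,60],[105,-132,0,0,60],[130,-165,0,0,60],[130,-165,0,0,60],[130,-165,0,0,60],[130,-165,0,0,60]]'
python3 - <<'E'
from h import *
c=cam("top");s=cam("scene")
a=c["img"][110:295,200:410]; b=s["img"][100:250,230:400]
cv2.imwrite("pics/s9.png",np.hstack([cv2.resize(a,(420,370),interpolation=cv2.INTER_CUBIC),cv2.resize(b,(380,370),interpolation=cv2.INTER_CUBIC)]))
E
```

```text
t: 36.0
eef_pos: [515.2, 11.7, 200.4]
tcp_rot: [3.136, -0.003, 0.956]
ft_force: [-0.4, -0.8, -0.1]
opening: 0.628
grip_force: 0.0
t: 36.67
eef_pos: [454.0, 212.9, 196.4]
tcp_rot: [-3.141, 0.001, 0.957]
ft_force: [-0.0, -0.3, -0.6]
opening: 0.629
grip_force: 0.0
```

View pics/s9.png

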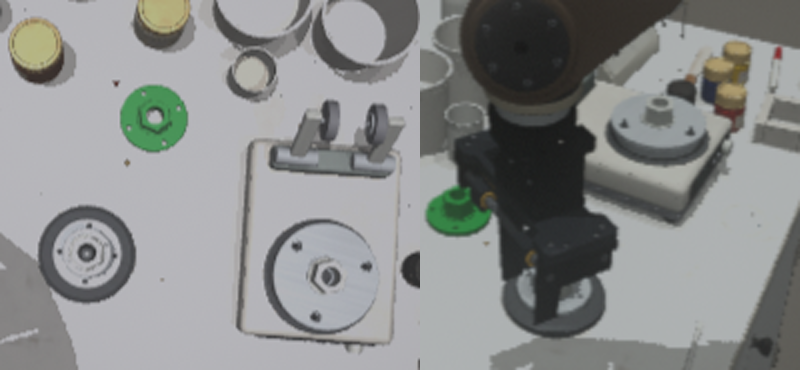

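The final picture shows the medium and small plates stacked on the post at (88,253). The large plate lies flat on the studs at (325,276), and the bystanders have not moved.

```bash
python3 -c "
from cell import env
print(env.job_done())"
```

```text
the job is handed in; nothing more can be done
None
```

The job is handed in at about 37 s of robot time: the large plate lies flat on the turntable with the three studs through its holes, the medium and small plates are back on the storage post in that order, and the jar and cup were left alone.

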